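# Leak-check the seam of the blue sample case

## Task

Take the orange-handled leak probe out of its stand and run its tip along the whole seam on top of the blue-lidded sample case, from the red dot to the white dot, skimming close above the seam (never more than 2 cm up), slowly and steadily at well under 10 cm a second and without pressing on the lid. Then hang the probe back in its stand, let go, and leave the white jar undisturbed.

Things in the scene. Friction and masses are not known exactly. Their poses are not given: they have to be found in the camera images.
- probe: Leak probe, loose, 60-130 g, hanging upright in the stand. Origin: its pointed tip; z runs up the probe. From the tip up: steel shank 12 mm across (lowest 20 mm tapers to 6 mm), 0 to 70 mm; black round collar 52 mm across, 70 to 76 mm; round orange handle to grip, 24 mm across, 76 to 131 mm (the top). Alike from all sides.
- case: BLUE-lidded case (a grey-lidded twin is not the one), fixed; 190 (x) by 84 (y) by 60 mm high; origin at centre of underside. A black seam, 5 mm wide, flush with the top (60 mm up), runs along the case's x at y = 0 from a red dot (x = -80 mm, the end nearer the robot) to a white dot (x = +80 mm). Its x axis is within 26 degrees of the world's x.
- stand: White probe stand, fixed: 80 mm square foot, thin steel posts, 76 mm square top plate whose upper face is 85 mm above the origin (centre of underside), with a 29 mm round hole through its middle. The probe hangs with its shank in the hole and its collar on the plate, its tip then 15 mm above the origin. Stand and both cases swap places.
- jar: White round jar, loose, 68 mm across, 125 mm tall, standing beyond the cases; origin at the centre of its underside. Bystander: do not move it. Also about, all lower than 40 mm: a small pale sample dish between robot and cases, and a flat white carton beyond them.
There are look-alikes about, which are no part of the job. Leave any brown, green or turquoise look-alike of the case alone.

How it is judged (in metres and radians):
On the way, in this order (a step that is already met when the one before it is completed fails the run):
1. the probe's tip is at the red-dot end of the blue case's seam (-96 to -68 mm along the case's x), within 13 mm sideways of the seam and no more than 22 mm above it (x of probe in the frame of case between -0.096 and -0.068 m and y of probe in the frame of case between -0.013 and 0.013 m and z of probe in the frame of case between 0.055 and 0.082 m), for 0.1 s.
2. the probe's tip is at the first sixth of the blue case's seam (-62 to -44 mm along the case's x), within 13 mm sideways of the seam and no more than 22 mm above it (x of probe in the frame of case between -0.062 and -0.044 m and y of probe in the frame of case between -0.013 and 0.013 m and z of probe in the frame of case between 0.055 and 0.082 m), for 0.1 s.
3. the probe's tip is at the second sixth of the blue case's seam (-36 to -18 mm along the case's x), within 13 mm sideways of the seam and no more than 22 mm above it (x of probe in the frame of case between -0.036 and -0.018 m and y of probe in the frame of case between -0.013 and 0.013 m and z of probe in the frame of case between 0.055 and 0.082 m), for 0.1 s.
4. the probe's tip is at the middle of the blue case's seam (-9 to 9 mm along the case's x), within 13 mm sideways of the seam and no more than 22 mm above it (x of probe in the frame of case between -0.009 and 0.009 m and y of probe in the frame of case between -0.013 and 0.013 m and z of probe in the frame of case between 0.055 and 0.082 m), for 0.1 s.
5. the probe's tip is at the fourth sixth of the blue case's seam (18 to 36 mm along the case's x), within 13 mm sideways of the seam and no more than 22 mm above it (x of probe in the frame of case between 0.018 and 0.036 m and y of probe in the frame of case between -0.013 and 0.013 m and z of probe in the frame of case between 0.055 and 0.082 m), for 0.1 s.
6. the probe's tip is at the fifth sixth of the blue case's seam (44 to 62 mm along the case's x), within 13 mm sideways of the seam and no more than 22 mm above it (x of probe in the frame of case between 0.044 and 0.062 m and y of probe in the frame of case between -0.013 and 0.013 m and z of probe in the frame of case between 0.055 and 0.082 m), for 0.1 s.
7. the probe's tip is at the white-dot end of the blue case's seam (68 to 96 mm along the case's x), within 13 mm sideways of the seam and no more than 22 mm above it (x of probe in the frame of case between 0.068 and 0.096 m and y of probe in the frame of case between -0.013 and 0.013 m and z of probe in the frame of case between 0.055 and 0.082 m), for 0.1 s.
At the end, for the whole second after the job is handed in: The probe hangs in its stand again, let go and at rest: its tip within 15 mm of the stand's centre sideways and 5 to 22 mm above the stand's origin, upright within 10 degrees; the jar is within 20 mm of where it stood (horizontal distance between probe and stand below 0.015 m and z of probe in the frame of stand between 0.005 and 0.022 m and angle between probe's own z axis and vertical below 0.17 rad and linear speed of probe below 0.02 m/s and contact force between the fingers and probe below 0.1 N and distance of jar from where it was at the start of the episode below 0.02 m); the robot touches nothing.
It fails at once if the probe moves faster than 0.1 m/s while its tip is over the seam, close to it (within 65 mm of its middle lengthwise, 15 mm sideways, 25 mm above) (x of probe in the frame of case between -0.065 and 0.065 m and y of probe in the frame of case between -0.015 and 0.015 m and z of probe in the frame of case between 0.05 and 0.085 m and linear speed of probe above 0.1 m/s).
It fails at once if the probe presses on the case with more than 15 N (contact force between probe and case above 15 N).
It fails at once if the jar is moved by more than 20 mm or tipped (distance of jar from where it was at the start of the episode above 0.02 m or angle between jar's own z axis and vertical above 0.26 rad).
It also fails if it takes over 58 s, if anything falls off the work surface, if the arm or the gripper's body presses on something with over 40 N, if the wrist force passes 120 N, or if a joint passes its speed limit or range.

## Robot

A 7-joint arm with a two-finger parallel gripper is mounted at the origin on the work surface. World frame = base frame: x ahead of the robot, y to its left, z up, the work surface at z = 0. Lengths are in mm, angles in rad, forces in N, time in s.
With the tool pointing down it reaches from about 425 to 825 mm from the base axis. Payload 3.6 kg.
Tool frame: the origin (TCP) lies at the very end of the fingers, on their centre line; the grasp point (between the pads) lies 19 mm behind it; z points along the fingers, x is the direction in which the jaws open and shut, and the axes are right-handed (so a half turn about z gives the same grasp; the last joint's range is limited). The gripper opens to 85 mm and grips with 20 to 120 N. Pads are 22 mm wide; open, the fingers measure 114 mm over their backs; the gripper's body (76 mm by 85 mm) begins 54 mm behind the grasp point. The pads swing forward as they close: fully open they stand 13 mm farther back than shut.
Start: joints at [-1.304, 0.615, -0.013, 1.423, 0.008, 1.103, -0.04], TCP at [188.201, 622.128, 231.297] pointing down, gripper open.
Joint ranges: [-3.12, 3.12], [-0.3, 2.06], [-1.34, 1.32], [0.26, 2.42], [-1.36, 4.5], [0.01, 1.98], [-2.84, 2.84]. Speed limits (rad/s): [2.79, 2.79, 3.14, 3.14, 3.14, 3.14, 3.14].

## Interface

Orientations are given as a rotation vector (axis times angle).
In Python, from rig import env gives the robot as it stands.
- The arm moves only by the tool servo_tool, never from a script. Its argument "plan" is a list of rows, each an object with "dp": the shift along the tool's x, y, z in m, a list of three; "roll": the turn about the tool's z in rad; "grip": the closure, from 0 (fully open) to 1 (shut). A call has exactly 10 rows; each row is the pose to reach, as a shift and turn from the pose commanded when the call began, along the tool's axes at that moment; what a row does not reach only later rows make up. A row lasts 1/12 s, in which the tool goes at most 41.7 mm and 7.16 degrees, less where a joint would pass 70% of its speed; a pose out of reach is approached as far as the arm can. A call with a gripper value outside its range is refused whole. The fingers move at their own pace and stop on an object; the grip force is fixed at half the most. Time passes only in rows, so rows that repeat a pose let the fingers close, or fill a call up. It gives the time, the measured TCP pose, the force and the opening at its end, in the units of the state.
- env.read_state(): the state, without advancing time (a new reading comes with each control period).
- env.read_camera(name): name is "scene" or "top" or "wrist"; returns the picture (480x640x3 uint8, red, green, blue); there is no depth.
- env.camera_model(name): a dict with "K" (3x3 intrinsics, pixels), "T" (4x4, takes a point from camera to world coordinates); the wrist camera has in their place "hand_eye" (4x4, takes a point from camera to tool coordinates, whose origin is the TCP and whose axes are the tool frame's). Camera axes: x right, y up, looking along -z (the intrinsics and any distortion apply to the point x, -y, -z); pixel columns grow to the right and rows downward; lengths in mm; the calibration is good to about 2 mm. A picture is of the moment at which its call begins: read the wrist's pose just before it. camera_model takes no time and is no camera call.
- env.hand_in(): hands the job in, once; it reports no verdict.
The state is a dict: "t": time; "joint_pos": joint angles; "dq": joint speeds; "tau": joint torques, N m; "eef_pos": TCP position; "ee_rot": TCP orientation; "wrist_force": force on the tool from outside, world axes, zero at the start; "wrist_torque": the same for the moment, N m; "grip_width": finger opening in mm.
Only numpy, scipy, OpenCV 4.12 (cv2) and the standard library are available. Lean on these libraries where they do the work, as an engineer would, in place of code of your own. Each camera call takes 0.05 s, during which the arm holds its last target.

## Working session

There is one attempt and no reset: what is moved stays moved. The work goes in short steps, Python scripts to look and compute and a tool call to move; the robot and the scene stay as the last step left them, time stands still between calls to the robot, and variables do not carry over. Pictures are saved under pics/ and viewed, and the job is handed in when it is done.

Besides the shell and the picture viewer there is one more tool, called after "Call:" as a command line: name --argument value ..., lists and objects as JSON in quotes. servo_tool: Moves the arm, as the interface text tells. Its arguments: {"type":"object","properties":{"plan":{"type":"array"}},"required":["plan"]}

```bash
ls; mkdir -p pics; python3 - <<'E'
from rig import env
import cv2
print(env.read_state())
for n in ["scene","top","wrist"]:
    m=env.camera_model(n); print(n,{k:(v.tolist() if hasattr(v,'tolist') else v) for k,v in m.items()})
for n in ["scene","top"]:
    cv2.imwrite(f"pics/{n}0.png",env.read_camera(n)[:,:,::-1])
E
```

```text
pics
{'t': 0.0, 'joint_pos': array([-1.30351138,  0.61592731, -0.01261608,  1.42489936,  0.00811813,
        1.1034097 , -0.04036872]), 'dq': array([-0.00202183,  0.00057591, -0.00015713,  0.00114592,  0.00193108,
        0.00064516, -0.0012495 ]), 'tau': array([-2.73690093e-04, -4.69206941e+01,  2.59034559e-01, -1.71042752e+01,
        9.94854636e-03,  9.47757857e-03,  1.44476883e-05]), 'eef_pos': array([187.99903099, 621.41702377, 230.13275606]), 'ee_rot': array([ 2.52128277,  1.87156266, -0.00321763]), 'wrist_force': array([-0.30801812,  0.13323238,  0.78609553]), 'wrist_torque': array([-0.00239198,  0.0316882 , -0.00116179]), 'grip_width': 85.32073132219719}
scene {'K': [[448.00092345388293, 0.0, 321.9475211817667], [0.0, 448.00092345388293, 242.00692526141063], [0.0, 0.0, 1.0]], 'T': [[-0.3607547870744295, -0.6142257374262909, 0.7018423805143232, 1257.4048645773867], [0.932437205020019, -0.22105344862762202, 0.2858255264042911, 422.280252785622], [-0.02041671612522263, 0.7575368745697889, 0.6524730196488571, 682.7889797807278], [0.0, 0.0, 0.0, 1.0]]}
top {'K': [[539.2992880905019, 0.0, 325.8360556780635], [0.0, 539.2992880905019, 234.15406766237706], [0.0, 0.0, 1.0]], 'T': [[0.00131837932833652, 0.9966160584100021, -0.0821869454065447, 432.6157448839053], [-0.9999811829889372, 0.0008214889708161882, -0.006079376934919103, 148.04014221684272], [-0.0059912890092711875, 0.08219341381876391, 0.996598388108683, 1164.6234607544134], [0.0, 0.0, 0.0, 1.0]]}
wrist {'K': [[352.0904178759695, 0.0, 318.73232451187835], [0.0, 352.0904178759695, 234.39826538370505], [0.0, 0.0, 1.0]], 'hand_eye': [[0.9999999875835845, -0.00015713079609990782, -1.194742557395984e-05, 0.9670500822061001], [-0.00015229178292955136, -0.9441489645075075, -0.3295189063264987, -85.13421831606702], [4.049741859682835e-05, 0.32951890405455014, -0.9441489767142922, -143.09034094560485], [0.0, 0.0, 0.0, 1.0]]}
```

View pics/scene0.png

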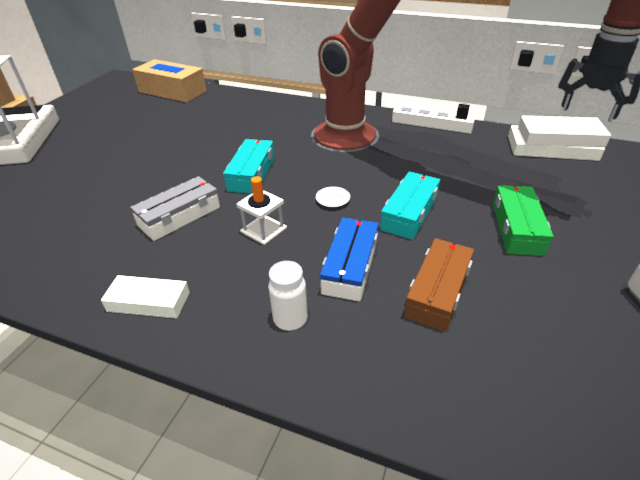

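View pics/top0.png

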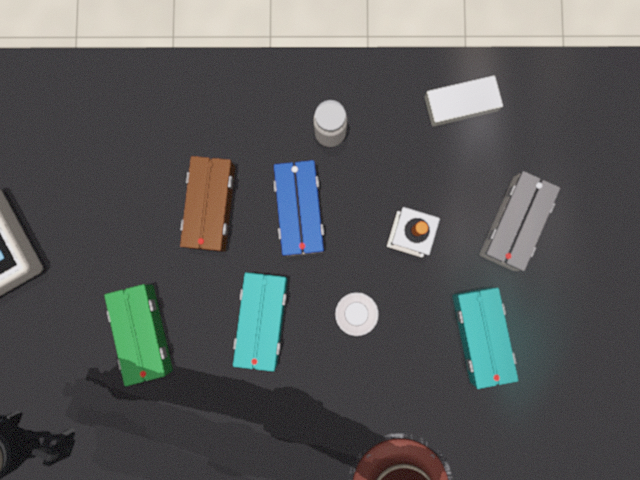

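The blue-lidded case is at top (299,208) and scene (350,257). The look-alikes in the top view are grey (521,222), brown (207,203), green (138,334) and two turquoise (260,322 and 487,338). Only the first has a blue lid. The probe and stand are at top (415,231). I'll measure and confirm this in an enlarged crop.

```bash
cat > h.py <<'E'
import numpy as np, cv2
from scipy.spatial.transform import Rotation as R
def ray(m,u,v,T=None):
    K=m["K"];T=m["T"] if T is None else T
    d=np.array([(u-K[0][2])/K[0][0],-(v-K[1][2])/K[1][1],-1.0])
    T=np.array(T); return T[:3,3],T[:3,:3]@d
def onz(m,u,v,z,T=None):
    o,d=ray(m,u,v,T); return (o+d*(z-o[2])/d[2])
def proj(m,p,T=None):
    T=np.array(m["T"] if T is None else T); K=np.array(m["K"])
    c=T[:3,:3].T@(np.array(p)-T[:3,3]); q=K@np.array([c[0],-c[1],-c[2]]); return q[:2]/q[2]
def toolT(s):
    T=np.eye(4);T[:3,:3]=R.from_rotvec(s["ee_rot"]).as_matrix();T[:3,3]=s["eef_pos"];return T
def blobs(mask,amin=5):
    n,l,st,c=cv2.connectedComponentsWithStats(mask.astype(np.uint8))
    return [(np.round(c[i],1).tolist(),int(st[i,4])) for i in range(1,n) if st[i,4]>=amin]
E
python3 - <<'E'
from rig import env
from h import *
for n,roi in (("top",(260,140,460,270)),("scene",(220,160,400,310))):
    im=cv2.imread(f"pics/{n}0.png"); m=env.camera_model(n)
    hsv=cv2.cvtColor(im,cv2.COLOR_BGR2HSV);H,S,V=[hsv[...,i].astype(int) for i in range(3)]
    x0,y0,x1,y1=roi; M=np.zeros(H.shape,bool);M[y0:y1,x0:x1]=1
    print(n,"red",blobs(M&((H<5)|(H>175))&(S>150)&(V>140),3))
    print("orange",blobs(M&(H>6)&(H<22)&(S>150)&(V>100),3))
    blue=M&(H>105)&(H<125)&(S>150)
    print("blue",blobs(blue,50))
    for b,a in blobs(blue,300): print(onz(m,*b,60))
    w=blobs(M&(S<60)&(V>150),3); print("white",w)
    c=cv2.resize(im[y0:y1,x0:x1],None,fx=3,fy=3,interpolation=cv2.INTER_CUBIC)
    cv2.imwrite(f"pics/{n}0c.png",c)
E
```

```text
top red [([301.9, 245.4], 14)]
orange [([419.8, 228.2], 140)]
blue [([306.9, 183.2], 679), ([284.2, 185.8], 672)]
[629.60538885 194.15111726  60.        ]
[624.14694329 241.16276929  60.        ]
white [([294.2, 168.8], 35), ([316.8, 181.7], 23), ([274.7, 185.7], 21), ([411.7, 232.6], 1321), ([321.7, 229.6], 22), ([279.2, 233.1], 23)]
scene red [([358.5, 223.2], 12)]
orange [([257.3, 189.7], 237)]
blue [([338.8, 249.7], 1185), ([359.7, 253.1], 1252)]
[598.51890088 191.43540148  60.        ]
[593.81919414 235.54414354  60.        ]
white [([259.0, 167.8], 10), ([332.5, 196.2], 576), ([262.2, 218.3], 1183), ([386.5, 201.0], 6), ([335.6, 230.2], 11), ([375.5, 236.0], 16), ([369.2, 260.5], 55), ([323.6, 260.8], 14), ([286.9, 286.0], 1639), ([341.8, 272.0], 28), ([341.7, 289.6], 607)]
```

```bash
python3 -c "
import cv2,numpy as np
a=cv2.imread('pics/top0c.png');b=cv2.imread('pics/scene0c.png');print(a.shape,b.shape)"
```

```text
(390, 600, 3) (450, 540, 3)
```

View pics/top0c.png

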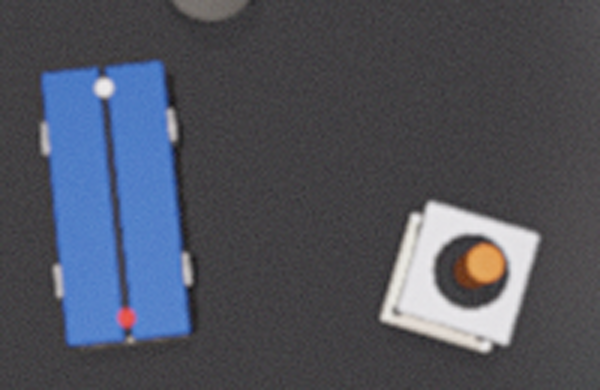

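View pics/scene0c.png

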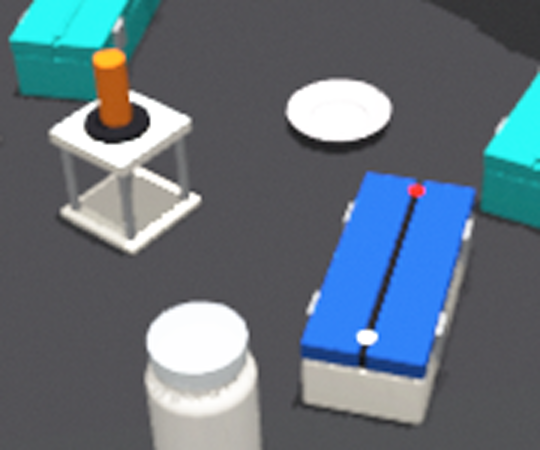

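Confirmed. The blue lid has a red dot at top (302,245.7) and a white dot at (294.5,169). The probe's black collar on the white stand is at about (417,230), and the handle top is at (422,227.7).

```bash
python3 - <<'E'
from rig import env
from h import *
t=env.camera_model("top");s=env.camera_model("scene")
f=lambda p:np.round(p,1)
print("red",f(onz(t,301.9,245.6,60)),f(onz(s,358.5,223.2,60)))
print("white",f(onz(t,294.4,168.9,60)),f(onz(s,341.9,272.2,60)))
print("handle top",f(onz(t,422.3,227.7,146)))
print("collar",f(onz(t,417,230.3,91)), f(onz(s,220+117/3,160+122/3,91)))
print("plate", f(onz(t,260+np.mean([428,540,507,399])/3,140+np.mean([202,236,346,312])/3,85)))
print("plate s", f(onz(s,220+np.mean([51,113,190,123])/3,160+np.mean([131,92,123,164])/3,85)))
print("jar", f(onz(t,330,111,125)), f(onz(s,286,273,125)))
print(f(toolT(env.read_state())))
E
```

```text
red [500.1 203.9  60. ] [499.8 203.1  60. ]
white [659.6 220.2  60. ] [659.3 219.5  60. ]
handle top [529.  -28.5 146. ]
collar [529.  -27.4  91. ] [534.8 -24.1  91. ]
plate [527.5 -26.7  85. ]
plate s [533.4 -23.6  85. ]
jar [762.  146.5 125. ] [757.4 148.4 125. ]
[[ 3.000e-01  1.000e+00 -0.000e+00  1.880e+02]
 [ 1.000e+00 -3.000e-01 -0.000e+00  6.215e+02]
 [-0.000e+00  0.000e+00 -1.000e+00  2.302e+02]
 [ 0.000e+00  0.000e+00  0.000e+00  1.000e+00]]
```

```bash
cat > go.py <<'E'
import sys
from rig import env
from h import *
s=env.read_state(); T=toolT(s)
t=np.array([float(a) for a in sys.argv[1:4]])
print("t",round(s["t"],2),"eef",np.round(T[:3,3],1),"grip",round(s["grip_width"],1),"F",np.round(s["wrist_force"],1))
print("dp mm",np.round(T[:3,:3].T@(t-T[:3,3]),1),"tool x",np.round(T[:3,0],3),"tool z",np.round(T[:3,2],3))
E
python3 go.py 529 -27 235;python3 go.py 400 320 235
```

```text
t 0.1 eef [188.  621.5 230.2] grip 85.5 F [-0.4 -0.2  0.9]
dp mm [-522.   514.2   -3.5] tool x [ 0.29   0.957 -0.002] tool z [-0.001 -0.002 -1.   ]
t 0.1 eef [188.  621.5 230.2] grip 85.5 F [-0.4 -0.2  0.9]
dp mm [-227.2  290.2   -4.2] tool x [ 0.29   0.957 -0.002] tool z [-0.001 -0.002 -1.   ]
```

Call:
servo_tool --plan '[{"dp": [-0.015, 0.019, 0], "roll": 0, "grip": 0}, {"dp": [-0.04, 0.05, 0], "roll": 0, "grip": 0}, {"dp": [-0.066, 0.084, -0.001], "roll": 0, "grip": 0}, {"dp": [-0.092, 0.117, -0.002], "roll": 0, "grip": 0}, {"dp": [-0.118, 0.15, -0.002], "roll": 0, "grip": 0}, {"dp": [-0.144, 0.184, -0.003], "roll": 0, "grip": 0}, {"dp": [-0.17, 0.217, -0.003], "roll": 0, "grip": 0}, {"dp": [-0.194, 0.248, -0.004], "roll": 0, "grip": 0}, {"dp": [-0.216, 0.275, -0.004], "roll": 0, "grip": 0}, {"dp": [-0.228, 0.29, -0.004], "roll": 0, "grip": 0}]'

```text
t: 0.93
eef_pos: [402.7, 314.4, 235.1]
ee_rot: [2.527, 1.861, -0.002]
wrist_force: [0.3, -0.4, -0.0]
grip_width: 85.3
```

```bash
python3 go.py 529 -27 235
```

```text
t 0.93 eef [402.7 314.4 235.1] grip 85.3 F [ 0.3 -0.4 -0. ]
dp mm [-288.6  221.8    1.4] tool x [ 0.297  0.955 -0.003] tool z [ 0.001 -0.003 -1.   ]
```

Call:
servo_tool --plan '[{"dp": [-0.018, 0.014, 0], "roll": 0, "grip": 0}, {"dp": [-0.05, 0.038, 0], "roll": 0, "grip": 0}, {"dp": [-0.082, 0.063, 0], "roll": 0, "grip": 0}, {"dp": [-0.115, 0.088, 0], "roll": 0, "grip": 0}, {"dp": [-0.148, 0.114, 0], "roll": 0, "grip": 0}, {"dp": [-0.181, 0.139, 0], "roll": 0, "grip": 0}, {"dp": [-0.214, 0.164, 0], "roll": 0, "grip": 0}, {"dp": [-0.245, 0.188, 0], "roll": 0, "grip": 0}, {"dp": [-0.272, 0.209, 0], "roll": 0, "grip": 0}, {"dp": [-0.289, 0.222, 0], "roll": 0, "grip": 0}]'

```text
t: 1.77
eef_pos: [529.1, -26.2, 235.1]
ee_rot: [2.526, 1.864, -0.003]
wrist_force: [0.4, 0.0, 0.3]
grip_width: 85.6
```

Call:
servo_tool --plan '[{"dp": [0, 0, 0], "roll": 0, "grip": 0}, {"dp": [0, 0, 0], "roll": 0, "grip": 0}, {"dp": [0, 0, 0], "roll": 0, "grip": 0}, {"dp": [0, 0, 0], "roll": 0, "grip": 0}, {"dp": [0, 0, 0], "roll": 0, "grip": 0}, {"dp": [0, 0, 0], "roll": 0, "grip": 0}, {"dp": [0, 0, 0], "roll": 0, "grip": 0}, {"dp": [0, 0, 0], "roll": 0, "grip": 0}, {"dp": [0, 0, 0], "roll": 0, "grip": 0}, {"dp": [0, 0, 0], "roll": 0, "grip": 0}]'

```text
t: 2.6
eef_pos: [528.5, -20.9, 235.3]
ee_rot: [-2.522, -1.873, 0.0]
wrist_force: [0.8, 0.6, 0.9]
grip_width: 84.9
```

```bash
python3 - <<'E'
from rig import env
from h import *
s=env.read_state();T=toolT(s)
im=env.read_camera("wrist")[:,:,::-1].copy()
m=env.camera_model("wrist");C=T@np.array(m["hand_eye"])
np.savez("w1.npz",C=C,T=T)
print(s["t"],s["eef_pos"])
cv2.imwrite("pics/w1raw.png",im)
for p in ([529,-27,146],[529,-27,91],[529,-27,85]):
    u=proj(m,p,C);print(u);cv2.drawMarker(im,tuple(int(round(a)) for a in u),(0,255,0),0,8)
cv2.imwrite("pics/w1.png",im)
E
```

```text
2.6 [528.53555272 -20.86186576 235.32397931]
[309.21908567 242.75985601]
[310.87202965 220.05680819]
[311.01839055 218.04655351]
```

View pics/w1.png

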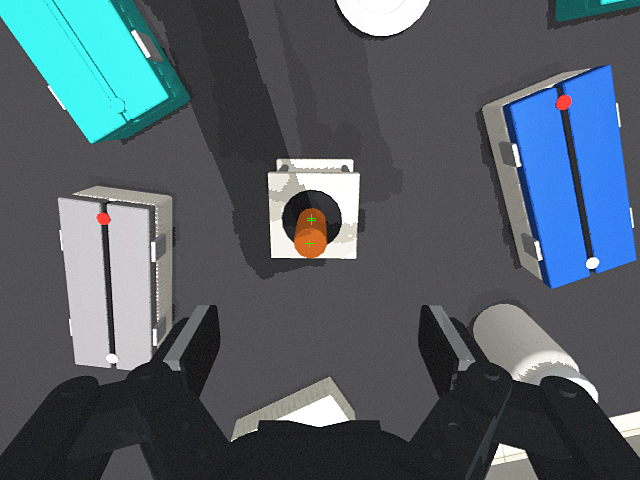

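The wrist view shows the probe in the stand under the gripper: handle top about (311,243), collar about (312,219). My projections agree to within 1–2 px. I'll refine them.

```bash
python3 - <<'E'
from rig import env
from h import *
m=env.camera_model("wrist");C=np.load("w1.npz")["C"]
im=cv2.imread("pics/w1raw.png")
hsv=cv2.cvtColor(im,cv2.COLOR_BGR2HSV);H,S,V=[hsv[...,i].astype(int) for i in range(3)]
M=np.zeros(H.shape,bool);M[150:290,250:380]=1
o=M&(H<22)&(S>150)&(V>60)
ys,xs=np.where(o)
print("orange cols lower",[(y,xs[ys==y].min(),xs[ys==y].max()) for y in range(ys.min(),ys.max()+1,3)])
b=(M&(V<25))
print(blobs(b,50))
w=(M&(S<40)&(V>130)).astype(np.uint8)
c=cv2.findContours(w[165:],0,2)[0];c=max(c,key=cv2.contourArea)+[0,165]
print("plate",cv2.minAreaRect(c))
ctr=cv2.minAreaRect(c)[0]
print("plate",onz(m,*ctr,85,C))
# dots
for n,a in (("red",(563,102)),("white",(592.5,263))): print(n,onz(m,*a,60,C))
c=cv2.resize(im[150:280,250:380],None,fx=4,fy=4,interpolation=cv2.INTER_CUBIC);cv2.imwrite("pics/w1c.png",c)
E
```

```text
orange cols lower [(208, np.int64(309), np.int64(314)), (211, np.int64(302), np.int64(320)), (214, np.int64(300), np.int64(323)), (217, np.int64(299), np.int64(324)), (220, np.int64(297), np.int64(325)), (223, np.int64(297), np.int64(325)), (226, np.int64(296), np.int64(325)), (229, np.int64(296), np.int64(325)), (232, np.int64(295), np.int64(326)), (235, np.int64(294), np.int64(326)), (238, np.int64(294), np.int64(326)), (241, np.int64(294), np.int64(326)), (244, np.int64(295), np.int64(326)), (247, np.int64(295), np.int64(325)), (250, np.int64(297), np.int64(323)), (253, np.int64(299), np.int64(321)), (256, np.int64(304), np.int64(317))]
[]
plate ((313.5, 211.5), (93.0, 91.0), 90.0)
plate [523.99445451 -23.20619899  85.        ]
red [499.82969575 204.85279411  60.        ]
white [660.29374318 222.22888189  60.        ]
```

View pics/w1c.png

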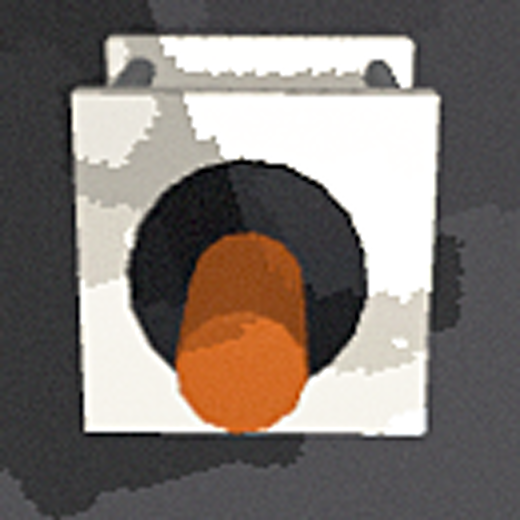

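```bash
python3 - <<'E'
from rig import env
from h import *
m=env.camera_model("wrist");C=np.load("w1.npz")["C"]
print("top",onz(m,310.5,242.75,146,C));print("collar",onz(m,312,219.75,91,C))
P=[onz(m,250+x/4,150+y/4,85,C) for x,y in ((72,90),(441,92),(427,433),(84,433))]
print(np.round(P,1),np.mean(P,0), [np.linalg.norm(P[i]-P[i-1]) for i in range(4)])
E
python3 go.py 529 -27.5 160;python3 go.py 529 -27.5 104
```

```text
top [529.25400583 -26.13334201 146.        ]
collar [529.01714082 -25.99890195  91.        ]
[[480.9 -49.6  85. ]
 [503.5  23.8  85. ]
 [577.1   1.4  85. ]
 [554.7 -72.8  85. ]] [529.08396953 -24.31746812  85.        ] [np.float64(77.36403236729426), np.float64(76.7343289835372), np.float64(76.94089755759107), np.float64(77.5186486875106)]
t 2.65 eef [528.6 -20.9 235.3] grip 85.6 F [ 0.1 -0.6  0.8]
dp mm [-6.1  2.3 75.3] tool x [ 0.29   0.957 -0.   ] tool z [-0. -0. -1.]
t 2.65 eef [528.6 -20.9 235.3] grip 85.6 F [ 0.1 -0.6  0.8]
dp mm [ -6.1   2.3 131.3] tool x [ 0.29   0.957 -0.   ] tool z [-0. -0. -1.]
```

Call:
servo_tool --plan '[{"dp": [-0.003, 0.001, 0.008], "roll": 0, "grip": 0}, {"dp": [-0.005, 0.002, 0.022], "roll": 0, "grip": 0}, {"dp": [-0.005, 0.002, 0.038], "roll": 0, "grip": 0}, {"dp": [-0.005, 0.002, 0.053], "roll": 0, "grip": 0}, {"dp": [-0.005, 0.002, 0.065], "roll": 0, "grip": 0}, {"dp": [-0.005, 0.002, 0.072], "roll": 0, "grip": 0}, {"dp": [-0.005, 0.002, 0.075], "roll": 0, "grip": 0}, {"dp": [-0.005, 0.002, 0.075], "roll": 0, "grip": 0}, {"dp": [-0.005, 0.002, 0.075], "roll": 0, "grip": 0}, {"dp": [-0.005, 0.002, 0.075], "roll": 0, "grip": 0}]'

```text
t: 3.48
eef_pos: [529.6, -26.4, 161.0]
ee_rot: [2.522, 1.872, 0.002]
wrist_force: [-0.2, 0.5, -0.1]
grip_width: 85.5
```

```bash
python3 go.py 529.2 -26.3 104
```

```text
t 3.48 eef [529.6 -26.4 161. ] grip 85.5 F [-0.2  0.5 -0.1]
dp mm [-0.  -0.5 57. ] tool x [0.29  0.957 0.   ] tool z [ 0.002 -0.    -1.   ]
```

Aligned with the probe. Next I descend and close.

Call:
servo_tool --plan '[{"dp": [0, 0, 0.006], "roll": 0, "grip": 0}, {"dp": [0, 0, 0.018], "roll": 0, "grip": 0}, {"dp": [0, 0, 0.031], "roll": 0, "grip": 0}, {"dp": [0, 0, 0.043], "roll": 0, "grip": 0}, {"dp": [0, 0, 0.052], "roll": 0, "grip": 0}, {"dp": [0, 0, 0.057], "roll": 0, "grip": 0}, {"dp": [0, 0, 0.057], "roll": 0, "grip": 0}, {"dp": [0, 0, 0.057], "roll": 0, "grip": 0}, {"dp": [0, 0, 0.057], "roll": 0, "grip": 0}, {"dp": [0, 0, 0.057], "roll": 0, "grip": 0}]'

```text
t: 4.32
eef_pos: [529.6, -26.4, 104.0]
ee_rot: [2.522, 1.872, 0.002]
wrist_force: [0.2, -0.7, 0.4]
grip_width: 85.4
```

Call:
servo_tool --plan '[{"dp": [0, 0, 0], "roll": 0, "grip": 0.3}, {"dp": [0, 0, 0], "roll": 0, "grip": 0.45}, {"dp": [0, 0, 0], "roll": 0, "grip": 0.55}, {"dp": [0, 0, 0], "roll": 0, "grip": 0.62}, {"dp": [0, 0, 0], "roll": 0, "grip": 0.7}, {"dp": [0, 0, 0], "roll": 0, "grip": 0.8}, {"dp": [0, 0, 0], "roll": 0, "grip": 0.9}, {"dp": [0, 0, 0], "roll": 0, "grip": 1}, {"dp": [0, 0, 0], "roll": 0, "grip": 1}, {"dp": [0, 0, 0], "roll": 0, "grip": 1}]'

```text
t: 5.15
eef_pos: [529.2, -26.4, 103.6]
ee_rot: [2.522, 1.872, 0.0]
wrist_force: [-1.0, 0.2, 3.4]
grip_width: 22.5
```

```bash
python3 - <<'E'
from rig import env
from h import *
s=env.read_state();T=toolT(s)
im=env.read_camera("wrist")[:,:,::-1].copy()
print(s["t"],s["eef_pos"],s["grip_width"],s["wrist_force"],T[:3,2])
cv2.imwrite("pics/w2.png",im)
E
```

```text
5.15 [529.21356375 -26.39536889 103.56156612] 22.513261824827403 [-0.97181588  0.1599318   3.3876414 ] [ 4.22390426e-04 -8.46605210e-05 -9.99999907e-01]
```

View pics/w2.png

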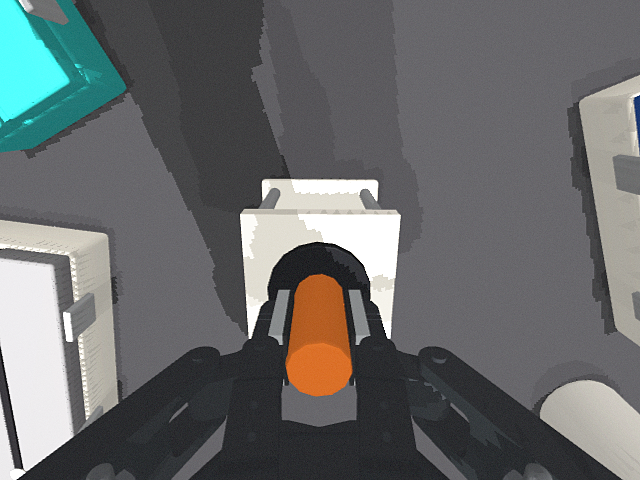

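Gripped (22.5 mm opening), with the handle centred between the pads at about (320,368). Next I lift straight up.

Call:
servo_tool --plan '[{"dp": [0, 0, -0.003], "roll": 0, "grip": 1}, {"dp": [0, 0, -0.01], "roll": 0, "grip": 1}, {"dp": [0, 0, -0.02], "roll": 0, "grip": 1}, {"dp": [0, 0, -0.033], "roll": 0, "grip": 1}, {"dp": [0, 0, -0.048], "roll": 0, "grip": 1}, {"dp": [0, 0, -0.065], "roll": 0, "grip": 1}, {"dp": [0, 0, -0.082], "roll": 0, "grip": 1}, {"dp": [0, 0, -0.096], "roll": 0, "grip": 1}, {"dp": [0, 0, -0.105], "roll": 0, "grip": 1}, {"dp": [0, 0, -0.11], "roll": 0, "grip": 1}]'

```text
t: 6.03
eef_pos: [529.6, -26.4, 215.1]
ee_rot: [2.521, 1.871, 0.003]
wrist_force: [0.6, 0.2, -0.8]
grip_width: 22.8
```

```bash
python3 go.py 498.2 204 214; python3 - <<'E'
from rig import env
from h import *
cv2.imwrite("pics/s3.png",cv2.resize(env.read_camera("scene")[60:310,150:400,::-1],None,fx=2.4,fy=2.4,interpolation=cv2.INTER_CUBIC))
E
```

```text
t 6.03 eef [529.6 -26.4 215.1] grip 22.8 F [ 0.6  0.2 -0.8]
dp mm [211.4 -96.8   1. ] tool x [0.29  0.957 0.001] tool z [ 0.003 -0.    -1.   ]
```

View pics/s3.png

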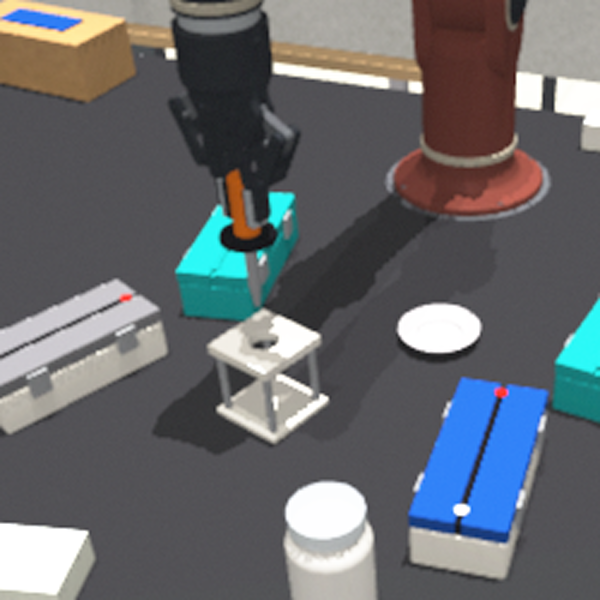

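The scene view shows the probe lifted clear, its tip at crop (258,303) and the handle at (240,200). I'll check whether it hangs vertical.

```bash
python3 - <<'E'
from rig import env
from h import *
m=env.camera_model("scene")
for z in (126.5,196,202): print(z,(proj(m,[529.6,-26.4,z])-[150,60])*2.4)
c=cv2.imread("pics/s3.png")[140:340,150:350];cv2.imwrite("pics/s3c.png",cv2.resize(c,None,fx=3,fy=3))
E
```

```text
126.5 [257.67353168 302.89077144]
196 [248.73157414 237.37021519]
202 [247.9196922  231.42129896]
```

View pics/s3c.png

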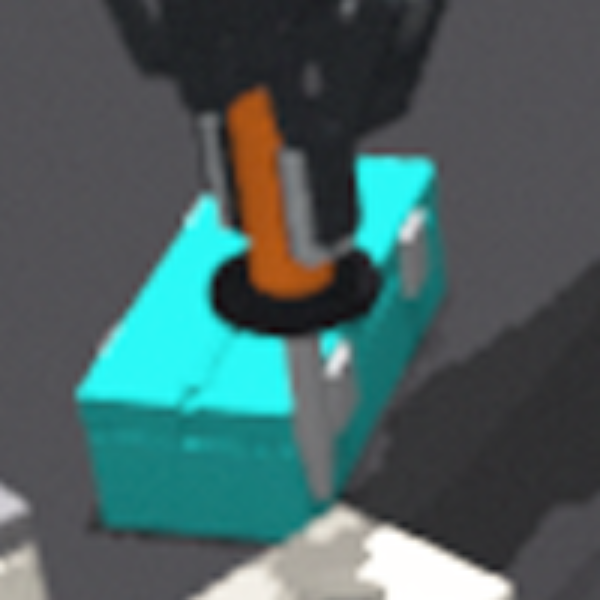

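Consistent with vertical (any offset matches the scene camera's small bias seen before the grasp). Next I move to a point above the red dot.

Call:
servo_tool --plan '[{"dp": [0.008, -0.004, 0], "roll": 0, "grip": 1}, {"dp": [0.026, -0.012, 0], "roll": 0, "grip": 1}, {"dp": [0.05, -0.023, 0], "roll": 0, "grip": 1}, {"dp": [0.078, -0.036, 0], "roll": 0, "grip": 1}, {"dp": [0.108, -0.049, 0], "roll": 0, "grip": 1}, {"dp": [0.138, -0.063, 0], "roll": 0, "grip": 1}, {"dp": [0.166, -0.076, 0], "roll": 0, "grip": 1}, {"dp": [0.19, -0.087, 0], "roll": 0, "grip": 1}, {"dp": [0.205, -0.094, 0], "roll": 0, "grip": 1}, {"dp": [0.211, -0.097, 0], "roll": 0, "grip": 1}]'

```text
t: 6.92
eef_pos: [495.0, 208.4, 212.0]
ee_rot: [-2.514, -1.879, 0.003]
wrist_force: [0.2, -0.1, -1.1]
grip_width: 22.6
```

Call:
servo_tool --plan '[{"dp": [0, 0, 0], "roll": 0, "grip": 1}, {"dp": [0, 0, 0], "roll": 0, "grip": 1}, {"dp": [0, 0, 0], "roll": 0, "grip": 1}, {"dp": [0, 0, 0], "roll": 0, "grip": 1}, {"dp": [0, 0, 0], "roll": 0, "grip": 1}, {"dp": [0, 0, 0], "roll": 0, "grip": 1}, {"dp": [0, 0, 0], "roll": 0, "grip": 1}, {"dp": [0, 0, 0], "roll": 0, "grip": 1}, {"dp": [0, 0, 0], "roll": 0, "grip": 1}, {"dp": [0, 0, 0], "roll": 0, "grip": 1}]'

```text
t: 7.75
eef_pos: [497.3, 203.7, 213.3]
ee_rot: [2.523, 1.872, 0.0]
wrist_force: [-1.2, 0.1, -2.1]
grip_width: 22.5
```

```bash
python3 go.py 498.2 204 175;
```

```text
t 7.75 eef [497.3 203.7 213.3] grip 22.5 F [-1.2  0.1 -2.1]
dp mm [ 0.5  0.8 38.3] tool x [0.29  0.957 0.   ] tool z [ 0.  0. -1.]
```

Call:
servo_tool --plan '[{"dp": [0, 0.001, 0.004], "roll": 0, "grip": 1}, {"dp": [0, 0.001, 0.01], "roll": 0, "grip": 1}, {"dp": [0, 0.001, 0.018], "roll": 0, "grip": 1}, {"dp": [0, 0.001, 0.026], "roll": 0, "grip": 1}, {"dp": [0, 0.001, 0.034], "roll": 0, "grip": 1}, {"dp": [0, 0.001, 0.04], "roll": 0, "grip": 1}, {"dp": [0, 0.001, 0.045], "roll": 0, "grip": 1}, {"dp": [0, 0.001, 0.049], "roll": 0, "grip": 1}, {"dp": [0, 0.001, 0.051], "roll": 0, "grip": 1}, {"dp": [0, 0.001, 0.051], "roll": 0, "grip": 1}]'

```text
t: 8.58
eef_pos: [498.1, 203.3, 161.8]
ee_rot: [-2.523, -1.872, 0.001]
wrist_force: [-0.5, -0.5, -0.5]
grip_width: 22.5
```

```bash
python3 go.py 498.2 204 160; python3 - <<'E'
from rig import env
from h import *
s=env.read_state();C=toolT(s)@np.array(env.camera_model("wrist")["hand_eye"])
im=env.read_camera("scene")[160:310,300:420,::-1]
im2=env.read_camera("wrist")[:,:,::-1]
cv2.imwrite("pics/s4.png",cv2.resize(im,None,fx=4,fy=4,interpolation=cv2.INTER_CUBIC))
cv2.imwrite("pics/w4.png",im2)
m=env.camera_model("scene")
e=s["eef_pos"]
print("tip pred",(proj(m,e-[0,0,88.6])-[300,160])*4,"red",(proj(m,[500,204,60])-[300,160])*4)
mw=env.camera_model("wrist");print("wrist tip pred",proj(mw,e-[0,0,88.6],C),"red",proj(mw,[500,204,60],C))
E
```

```text
t 8.58 eef [498.1 203.3 161.8] grip 22.5 F [-0.5 -0.5 -0.5]
dp mm [ 0.7 -0.1  1.8] tool x [ 0.29   0.957 -0.001] tool z [-0.001 -0.    -1.   ]
tip pred [236.15826012 232.34139648] red [235.43969253 253.35466891]
wrist tip pred [317.41725426 240.22742368] red [319.10057256 236.15777656]
```

View pics/s4.png

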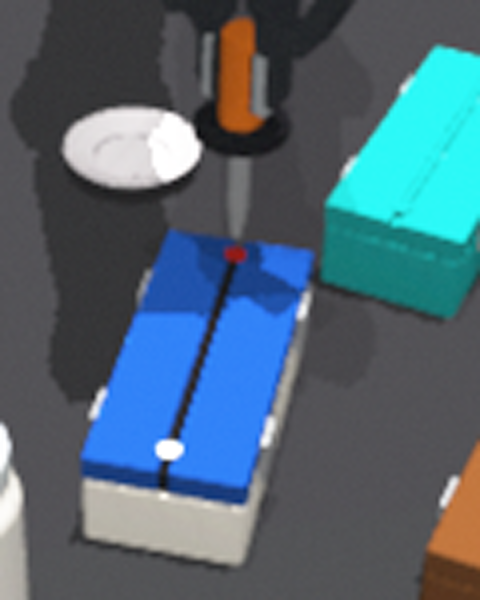

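View pics/w4.png

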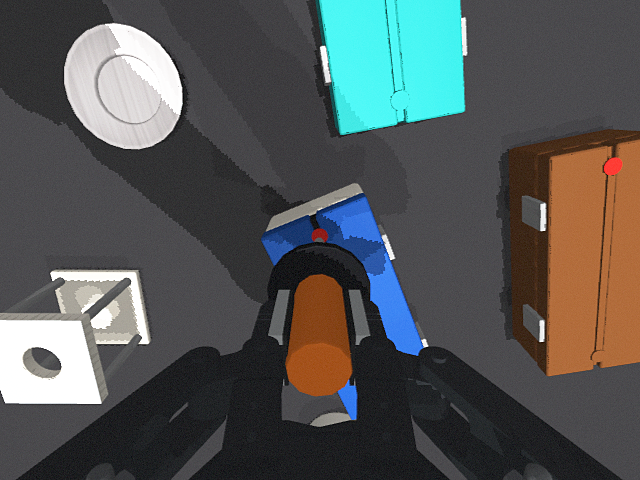

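The tip sits just above the red dot: in the scene crop the tip is at (236,241) and the dot at (235,254), and the wrist view has the dot at (320,236). The tip is 8–13 mm above the lid. Next is the slow sweep at about 40 mm/s.

Call:
servo_tool --plan '[{"dp": [0.001, 0.002, 0], "roll": 0, "grip": 1}, {"dp": [0.002, 0.005, 0], "roll": 0, "grip": 1}, {"dp": [0.0035, 0.008, 0], "roll": 0, "grip": 1}, {"dp": [0.005, 0.011, 0], "roll": 0, "grip": 1}, {"dp": [0.006, 0.014, 0], "roll": 0, "grip": 1}, {"dp": [0.0073, 0.017, 0], "roll": 0, "grip": 1}, {"dp": [0.0086, 0.02, 0], "roll": 0, "grip": 1}, {"dp": [0.01, 0.023, 0], "roll": 0, "grip": 1}, {"dp": [0.0112, 0.026, 0], "roll": 0, "grip": 1}, {"dp": [0.0125, 0.029, 0], "roll": 0, "grip": 1}]'

```text
t: 9.52
eef_pos: [529.9, 207.0, 162.2]
ee_rot: [-2.523, -1.872, 0.0]
wrist_force: [0.4, 0.0, -1.6]
grip_width: 22.9
```

```bash
cat > seam.py <<'E'
from rig import env
from h import *
s=env.read_state();T=toolT(s);u=np.array([.9947,.1033,0]);n=np.array([-.1033,.9947,0]);c=np.array([579.8,212.3,0])
e=T[:3,3];print("t",round(s["t"],2),"along",(e-c)@u,"lat",(e-c)@n,"z",e[2],"F",s["wrist_force"].round(1),"grip",s["grip_width"])
for a in (33,82-(e-c)@u):
    print("to +",a,np.round(T[:3,:3].T@(c+u*((e-c)@u+a)+[0,0,161.5]-e),1))
E
python3 seam.py
```

```text
t 9.52 along -50.155900690199914 lat -0.13758850480078444 z 162.2257974967048 F [ 0.4  0.  -1.6] grip 22.93485651742624
to + 33 [12.9 30.4  0.7]
to + 132.15590069019993 [ 51.3 121.8   0.7]
```

Call:
servo_tool --plan '[{"dp": [0.0013, 0.003, 0], "roll": 0, "grip": 1}, {"dp": [0.0026, 0.006, 0], "roll": 0, "grip": 1}, {"dp": [0.0039, 0.009, 0], "roll": 0, "grip": 1}, {"dp": [0.0052, 0.012, 0], "roll": 0, "grip": 1}, {"dp": [0.0065, 0.015, 0], "roll": 0, "grip": 1}, {"dp": [0.0078, 0.018, 0], "roll": 0, "grip": 1}, {"dp": [0.009, 0.021, 0], "roll": 0, "grip": 1}, {"dp": [0.0103, 0.024, 0], "roll": 0, "grip": 1}, {"dp": [0.0116, 0.027, 0], "roll": 0, "grip": 1}, {"dp": [0.0129, 0.03, 0], "roll": 0, "grip": 1}]'

```text
t: 10.35
eef_pos: [562.4, 210.7, 162.3]
ee_rot: [2.523, 1.872, -0.0]
wrist_force: [-0.8, 0.3, -1.4]
grip_width: 22.7
```

```bash
python3 seam.py;  python3 - <<'E'
from rig import env
from h import *
im=env.read_camera("scene")[160:310,300:420,::-1]
cv2.imwrite("pics/s5.png",cv2.resize(im,None,fx=4,fy=4,interpolation=cv2.INTER_CUBIC))
m=env.camera_model("scene");e=env.read_state()["eef_pos"]
print("tip pred",(proj(m,e-[0,0,88.6])-[300,160])*4,"lid below",(proj(m,[e[0],e[1],60])-[300,160])*4)
E
```

```text
t 10.35 along -17.45844286111494 lat 0.20013753783356103 z 162.30702023495164 F [-0.8  0.3 -1.4] grip 22.738722297283065
to + 33 [12.6 30.5  0.8]
to + 99.45844286111495 [38.3 91.8  0.8]
tip pred [212.11519789 305.69217425] lid below [211.47628788 325.3777491 ]
```

View pics/s5.png

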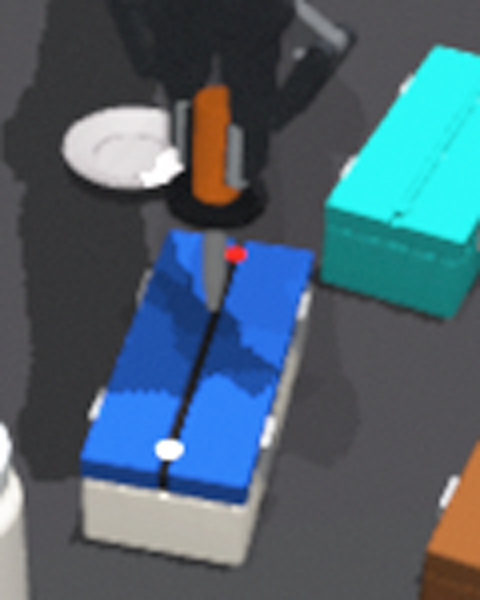

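The tip is over the seam at crop (213,313), about 8–10 mm above the lid. Continuing.

Call:
servo_tool --plan '[{"dp": [0.0013, 0.003, 0], "roll": 0, "grip": 1}, {"dp": [0.0026, 0.006, 0], "roll": 0, "grip": 1}, {"dp": [0.0039, 0.009, 0], "roll": 0, "grip": 1}, {"dp": [0.0052, 0.012, 0], "roll": 0, "grip": 1}, {"dp": [0.0065, 0.015, 0], "roll": 0, "grip": 1}, {"dp": [0.0078, 0.018, 0], "roll": 0, "grip": 1}, {"dp": [0.009, 0.021, 0], "roll": 0, "grip": 1}, {"dp": [0.0103, 0.024, 0], "roll": 0, "grip": 1}, {"dp": [0.0116, 0.027, 0], "roll": 0, "grip": 1}, {"dp": [0.0126, 0.03, 0], "roll": 0, "grip": 1}]'

```text
t: 11.23
eef_pos: [594.7, 214.1, 162.3]
ee_rot: [-2.522, -1.873, 0.0]
wrist_force: [-0.4, -0.3, -1.5]
grip_width: 22.7
```

```bash
python3 seam.py
```

```text
t 11.23 along 15.045240953395089 lat 0.2680172479810576 z 162.2608379861253 F [-0.4 -0.3 -1.5] grip 22.698978508008995
to + 33 [12.5 30.5  0.8]
to + 66.9547590466049 [25.7 61.9  0.8]
```

Call:
servo_tool --plan '[{"dp": [0.0013, 0.003, 0], "roll": 0, "grip": 1}, {"dp": [0.0026, 0.006, 0], "roll": 0, "grip": 1}, {"dp": [0.0039, 0.009, 0], "roll": 0, "grip": 1}, {"dp": [0.0052, 0.012, 0], "roll": 0, "grip": 1}, {"dp": [0.0065, 0.015, 0], "roll": 0, "grip": 1}, {"dp": [0.0078, 0.018, 0], "roll": 0, "grip": 1}, {"dp": [0.009, 0.021, 0], "roll": 0, "grip": 1}, {"dp": [0.0103, 0.024, 0], "roll": 0, "grip": 1}, {"dp": [0.0116, 0.027, 0], "roll": 0, "grip": 1}, {"dp": [0.0126, 0.03, 0], "roll": 0, "grip": 1}]'

```text
t: 12.07
eef_pos: [627.1, 217.5, 162.3]
ee_rot: [-2.522, -1.873, 0.0]
wrist_force: [0.0, -0.4, -0.7]
grip_width: 22.5
```

```bash
python3 seam.py
```

```text
t 12.07 along 47.577440998024386 lat 0.2990185230595923 z 162.26472478859856 F [ 0.  -0.4 -0.7] grip 22.498077734970128
to + 33 [12.5 30.6  0.8]
to + 34.422559001975614 [13.  31.9  0.8]
```

Call:
servo_tool --plan '[{"dp": [0.0013, 0.003, 0], "roll": 0, "grip": 1}, {"dp": [0.0026, 0.006, 0], "roll": 0, "grip": 1}, {"dp": [0.0039, 0.009, 0], "roll": 0, "grip": 1}, {"dp": [0.0052, 0.012, 0], "roll": 0, "grip": 1}, {"dp": [0.0065, 0.016, 0], "roll": 0, "grip": 1}, {"dp": [0.008, 0.02, 0], "roll": 0, "grip": 1}, {"dp": [0.0098, 0.024, 0], "roll": 0, "grip": 1}, {"dp": [0.0114, 0.028, 0], "roll": 0, "grip": 1}, {"dp": [0.0126, 0.031, 0], "roll": 0, "grip": 1}, {"dp": [0.013, 0.032, 0], "roll": 0, "grip": 1}]'

```text
t: 12.9
eef_pos: [661.8, 220.5, 162.2]
ee_rot: [2.523, 1.872, 0.0]
wrist_force: [0.6, 0.0, -1.1]
grip_width: 22.5
```

Call:
servo_tool --plan '[{"dp": [0, 0, 0], "roll": 0, "grip": 1}, {"dp": [0, 0, 0], "roll": 0, "grip": 1}, {"dp": [0, 0, 0], "roll": 0, "grip": 1}, {"dp": [0, 0, 0], "roll": 0, "grip": 1}, {"dp": [0, 0, -0.001], "roll": 0, "grip": 1}, {"dp": [0, 0, -0.003], "roll": 0, "grip": 1}, {"dp": [0, 0, -0.006], "roll": 0, "grip": 1}, {"dp": [0, 0, -0.01], "roll": 0, "grip": 1}, {"dp": [0, 0, -0.015], "roll": 0, "grip": 1}, {"dp": [0, 0, -0.021], "roll": 0, "grip": 1}]'

```text
t: 13.73
eef_pos: [661.1, 220.5, 183.8]
ee_rot: [-2.523, -1.872, 0.0]
wrist_force: [-0.1, 0.2, -0.1]
grip_width: 22.9
```

```bash
python3 seam.py;  python3 - <<'E'
from rig import env
from h import *
im=env.read_camera("scene")[130:310,250:430,::-1]
cv2.imwrite("pics/s6.png",cv2.resize(im,None,fx=3,fy=3,interpolation=cv2.INTER_CUBIC))
m=env.camera_model("scene");e=env.read_state()["eef_pos"]
print("tip pred",(proj(m,e-[0,0,88.6])-[250,130])*3)
E
```

```text
t 13.73 along 81.76466282622721 lat -0.19812075216412492 z 183.82736144063054 F [-0.1  0.2 -0.1] grip 22.929895752167678
to + 33 [13.  30.4 22.3]
to + 0.23533717377279117 [ 0.3  0.2 22.3]
tip pred [276.80658806 388.65958438]
```

View pics/s6.png

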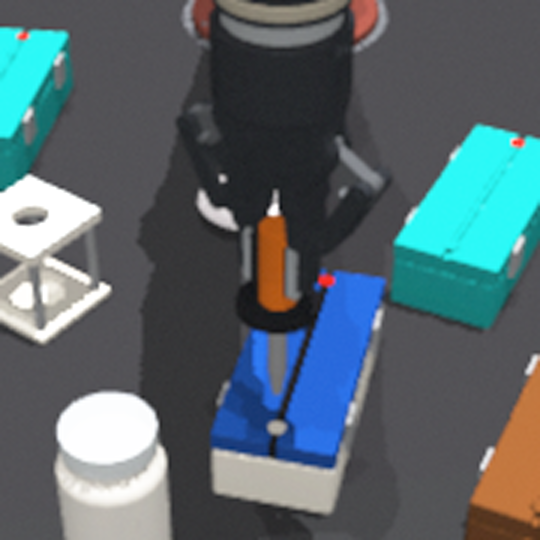

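The tip passed over the white dot: crop tip (277,393), dot (277,427). Next I raise it and go back toward the stand.

Call:
servo_tool --plan '[{"dp": [0, 0, -0.007], "roll": 0, "grip": 1}, {"dp": [0, 0, -0.016], "roll": 0, "grip": 1}, {"dp": [0, 0, -0.026], "roll": 0, "grip": 1}, {"dp": [0, 0, -0.035], "roll": 0, "grip": 1}, {"dp": [0, 0, -0.041], "roll": 0, "grip": 1}, {"dp": [0, 0, -0.044], "roll": 0, "grip": 1}, {"dp": [0, 0, -0.045], "roll": 0, "grip": 1}, {"dp": [0, 0, -0.045], "roll": 0, "grip": 1}, {"dp": [0, 0, -0.045], "roll": 0, "grip": 1}, {"dp": [0, 0, -0.045], "roll": 0, "grip": 1}]'

```text
t: 14.62
eef_pos: [660.8, 220.5, 227.6]
ee_rot: [-2.522, -1.872, 0.002]
wrist_force: [0.3, 0.0, -1.3]
grip_width: 22.7
```

```bash
python3 - <<'E'
from rig import env
from h import *
m=env.camera_model("wrist")
# hole in w4 (TCP then 498.1,203.3,161.8)
T=np.eye(4);T[:3,:3]=toolT(env.read_state())[:3,:3];T[:3,3]=[498.1,203.3,161.8]
C=T@np.array(m["hand_eye"]);print("w4 hole",onz(m,42,361.5,85,C))
c=env.camera_model("scene");print("scene hole",onz(c,250+31/3,130+215/3,85))
im=env.read_camera("top")[180:280,360:480,::-1]
cv2.imwrite("pics/t7.png",cv2.resize(im,None,fx=5,fy=5,interpolation=cv2.INTER_CUBIC))
E
python3 go.py 528.8 -25.7 228
```

```text
w4 hole [527.20925433 -23.43599727  85.        ]
scene hole [529.99089663 -23.88211239  85.        ]
t 14.67 eef [660.9 220.5 227.6] grip 22.5 F [-0.   0.1 -1. ]
dp mm [-2.739e+02 -5.510e+01 -1.000e-01] tool x [ 0.29   0.957 -0.001] tool z [-0.001 -0.    -1.   ]
```

View pics/t7.png

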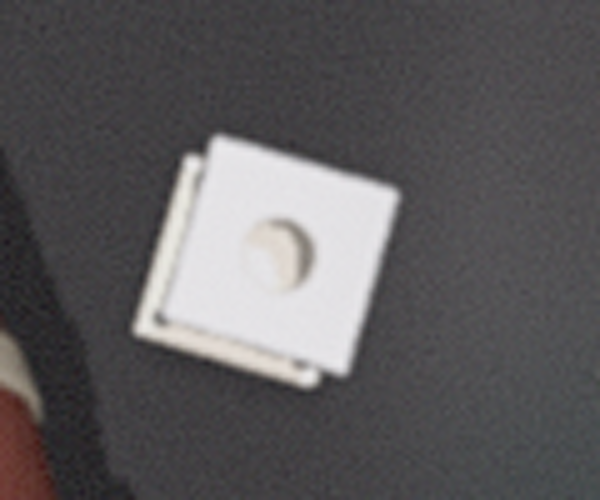

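The top view shows the empty hole, centred at crop (280,256). That is top pixel (416,231.2).

```bash
python3 - <<'E'
from rig import env
from h import *
t=env.camera_model("top");print(onz(t,360+279.5/5,180+256/5,85), onz(t,360+281.75/5,180+255.3/5,85))
E
```

```text
[527.74939186 -26.18397679  85.        ] [528.03226262 -27.09002945  85.        ]
```

Call:
servo_tool --plan '[{"dp": [-0.008, -0.002, 0], "roll": 0, "grip": 1}, {"dp": [-0.03, -0.006, 0], "roll": 0, "grip": 1}, {"dp": [-0.06, -0.012, 0], "roll": 0, "grip": 1}, {"dp": [-0.095, -0.019, 0], "roll": 0, "grip": 1}, {"dp": [-0.132, -0.027, 0], "roll": 0, "grip": 1}, {"dp": [-0.169, -0.034, 0], "roll": 0, "grip": 1}, {"dp": [-0.205, -0.041, 0], "roll": 0, "grip": 1}, {"dp": [-0.237, -0.048, 0], "roll": 0, "grip": 1}, {"dp": [-0.262, -0.053, 0], "roll": 0, "grip": 1}, {"dp": [-0.273, -0.055, 0], "roll": 0, "grip": 1}]'

```text
t: 15.5
eef_pos: [526.8, -30.1, 228.6]
ee_rot: [2.528, 1.863, -0.005]
wrist_force: [0.1, -1.0, -0.9]
grip_width: 22.8
```

Call:
servo_tool --plan '[{"dp": [0, 0, 0], "roll": 0, "grip": 1}, {"dp": [0, 0, 0], "roll": 0, "grip": 1}, {"dp": [0, 0, 0], "roll": 0, "grip": 1}, {"dp": [0, 0, 0], "roll": 0, "grip": 1}, {"dp": [0, 0, 0], "roll": 0, "grip": 1}, {"dp": [0, 0, 0], "roll": 0, "grip": 1}, {"dp": [0, 0, 0], "roll": 0, "grip": 1}, {"dp": [0, 0, 0], "roll": 0, "grip": 1}, {"dp": [0, 0, 0], "roll": 0, "grip": 1}, {"dp": [0, 0, 0], "roll": 0, "grip": 1}]'

```text
t: 16.33
eef_pos: [529.5, -24.8, 228.3]
ee_rot: [2.523, 1.873, -0.0]
wrist_force: [0.4, 0.3, -0.2]
grip_width: 22.6
```

```bash
python3 go.py 528.5 -25.3 195; python3 - <<'E'
from rig import env
from h import *
s=env.read_state();m=env.camera_model("wrist");C=toolT(s)@np.array(m["hand_eye"])
im=env.read_camera("wrist")[:,:,::-1]
cv2.imwrite("pics/w8.png",im)
print("hole pred",proj(m,[528.8,-25.3,85],C),"tip pred",proj(m,s["eef_pos"]-[0,0,88.6],C))
np.save("C8.npy",C)
E
```

```text
t 16.33 eef [529.5 -24.8 228.3] grip 22.6 F [ 0.4  0.3 -0.2]
dp mm [-0.8 -0.8 33.3] tool x [ 0.289  0.957 -0.   ] tool z [-0. -0. -1.]
hole pred [316.74330025 217.28687233] tip pred [317.3528428  240.15475621]
```

View pics/w8.png

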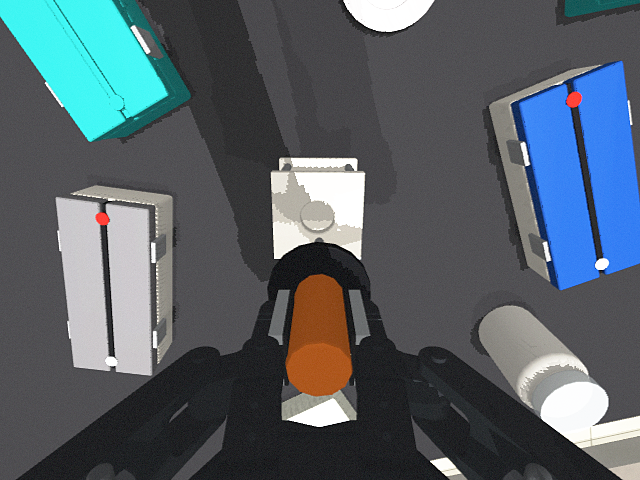

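The wrist view shows the hole at about (317,216) and the tip just under the collar at about (320,241). I'll zoom in and compare.

```bash
python3 - <<'E'
from rig import env
from h import *
im=cv2.imread("pics/w8.png")
cv2.imwrite("pics/w8c.png",cv2.resize(im[160:270,260:380],None,fx=5,fy=5,interpolation=cv2.INTER_CUBIC))
m=env.camera_model("wrist");C=np.load("C8.npy")
print(onz(m,317.5,216,85,C),onz(m,319.5,240,139.7,C))
E
```

```text
[527.90035807 -24.35703963  85.        ] [529.84851773 -23.28950495 139.7       ]
```

View pics/w8c.png

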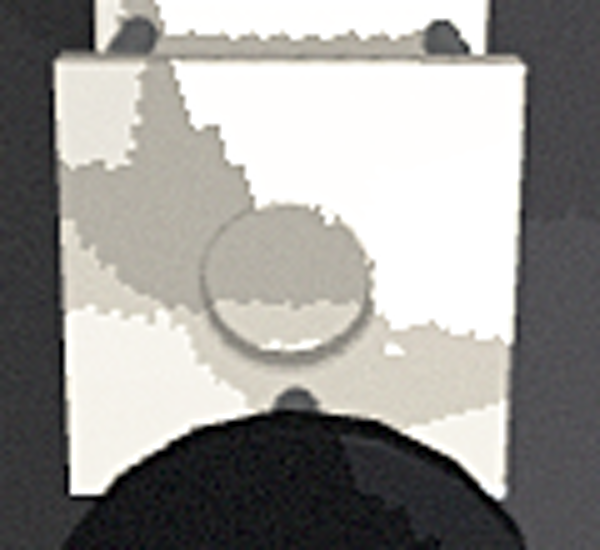

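Call:
servo_tool --plan '[{"dp": [-0.001, -0.001, 0.005], "roll": 0, "grip": 1}, {"dp": [-0.001, -0.001, 0.014], "roll": 0, "grip": 1}, {"dp": [-0.001, -0.001, 0.025], "roll": 0, "grip": 1}, {"dp": [-0.001, -0.001, 0.036], "roll": 0, "grip": 1}, {"dp": [-0.001, -0.001, 0.046], "roll": 0, "grip": 1}, {"dp": [-0.001, -0.001, 0.055], "roll": 0, "grip": 1}, {"dp": [-0.001, -0.001, 0.063], "roll": 0, "grip": 1}, {"dp": [-0.001, -0.001, 0.07], "roll": 0, "grip": 1}, {"dp": [-0.001, -0.001, 0.075], "roll": 0, "grip": 1}, {"dp": [-0.001, -0.001, 0.078], "roll": 0, "grip": 1}]'

```text
t: 17.22
eef_pos: [528.1, -25.5, 149.5]
ee_rot: [-2.522, -1.872, 0.001]
wrist_force: [-0.2, -0.2, -1.1]
grip_width: 23.1
```

```bash
python3 go.py 528.4 -25.4 107; python3 - <<'E'
from rig import env
from h import *
im=env.read_camera("scene")[130:260,200:330,::-1]
cv2.imwrite("pics/s9.png",cv2.resize(im,None,fx=4,fy=4,interpolation=cv2.INTER_CUBIC))
E
```

```text
t 17.22 eef [528.1 -25.5 149.5] grip 23.1 F [-0.2 -0.2 -1.1]
dp mm [ 0.2  0.3 42.5] tool x [ 0.29   0.957 -0.   ] tool z [-0.001 -0.    -1.   ]
```

View pics/s9.png

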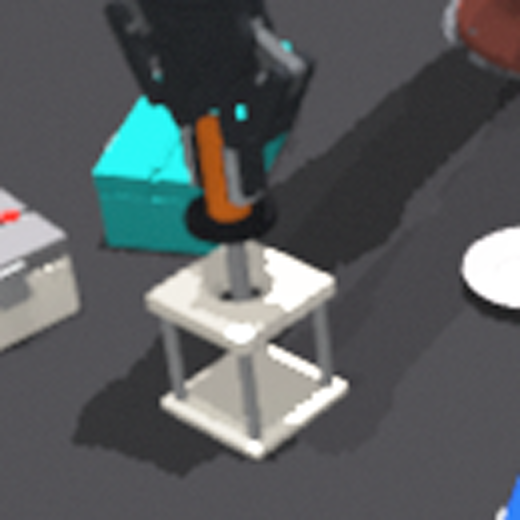

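The shank is in the hole at crop (240,290) and there is no contact force. Lowering further.

Call:
servo_tool --plan '[{"dp": [0, 0, 0.006], "roll": 0, "grip": 1}, {"dp": [0, 0, 0.013], "roll": 0, "grip": 1}, {"dp": [0, 0, 0.02], "roll": 0, "grip": 1}, {"dp": [0, 0, 0.026], "roll": 0, "grip": 1}, {"dp": [0, 0, 0.031], "roll": 0, "grip": 1}, {"dp": [0, 0, 0.034], "roll": 0, "grip": 1}, {"dp": [0, 0, 0.036], "roll": 0, "grip": 1}, {"dp": [0, 0, 0.038], "roll": 0, "grip": 1}, {"dp": [0, 0, 0.04], "roll": 0, "grip": 1}, {"dp": [0, 0, 0.041], "roll": 0, "grip": 1}]'

```text
t: 18.1
eef_pos: [528.3, -25.5, 109.2]
ee_rot: [2.523, 1.872, 0.0]
wrist_force: [0.6, -0.6, -1.8]
grip_width: 22.8
```

```bash
python3 go.py 528.4 -25.4 105; python3 - <<'E'
from rig import env
from h import *
im=env.read_camera("scene")[130:260,200:330,::-1]
cv2.imwrite("pics/s10.png",cv2.resize(im,None,fx=4,fy=4,interpolation=cv2.INTER_CUBIC))
E
```

```text
t 18.1 eef [528.3 -25.5 109.2] grip 22.8 F [ 0.6 -0.6 -1.8]
dp mm [0.1 0.1 4.2] tool x [ 0.29   0.957 -0.   ] tool z [ 0. -0. -1.]
```

View pics/s10.png

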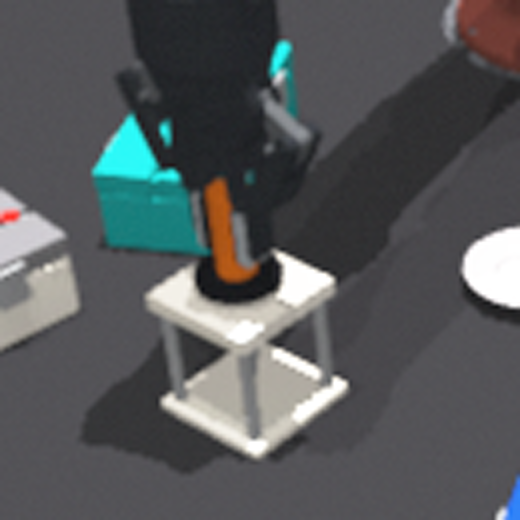

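Call:
servo_tool --plan '[{"dp": [0, 0, 0.0005], "roll": 0, "grip": 1}, {"dp": [0, 0, 0.001], "roll": 0, "grip": 1}, {"dp": [0, 0, 0.0015], "roll": 0, "grip": 1}, {"dp": [0, 0, 0.002], "roll": 0, "grip": 1}, {"dp": [0, 0, 0.0025], "roll": 0, "grip": 1}, {"dp": [0, 0, 0.003], "roll": 0, "grip": 1}, {"dp": [0, 0, 0.0035], "roll": 0, "grip": 1}, {"dp": [0, 0, 0.004], "roll": 0, "grip": 1}, {"dp": [0, 0, 0.004], "roll": 0, "grip": 1}, {"dp": [0, 0, 0.004], "roll": 0, "grip": 1}]'

```text
t: 18.98
eef_pos: [528.2, -25.5, 105.3]
ee_rot: [-2.523, -1.872, 0.0]
wrist_force: [-0.2, 0.3, -0.5]
grip_width: 22.8
```

Call:
servo_tool --plan '[{"dp": [0, 0, 0], "roll": 0, "grip": 0.75}, {"dp": [0, 0, 0], "roll": 0, "grip": 0.65}, {"dp": [0, 0, 0], "roll": 0, "grip": 0.55}, {"dp": [0, 0, 0], "roll": 0, "grip": 0.45}, {"dp": [0, 0, 0], "roll": 0, "grip": 0.35}, {"dp": [0, 0, 0], "roll": 0, "grip": 0.2}, {"dp": [0, 0, 0], "roll": 0, "grip": 0.1}, {"dp": [0, 0, 0], "roll": 0, "grip": 0}, {"dp": [0, 0, 0], "roll": 0, "grip": 0}, {"dp": [0, 0, 0], "roll": 0, "grip": 0}]'

```text
t: 19.82
eef_pos: [528.3, -25.5, 105.3]
ee_rot: [2.523, 1.872, -0.0]
wrist_force: [0.2, -0.3, 0.1]
grip_width: 85.4
```

Call:
servo_tool --plan '[{"dp": [0, 0, -0.003], "roll": 0, "grip": 0}, {"dp": [0, 0, -0.01], "roll": 0, "grip": 0}, {"dp": [0, 0, -0.02], "roll": 0, "grip": 0}, {"dp": [0, 0, -0.035], "roll": 0, "grip": 0}, {"dp": [0, 0, -0.053], "roll": 0, "grip": 0}, {"dp": [0, 0, -0.073], "roll": 0, "grip": 0}, {"dp": [0, 0, -0.093], "roll": 0, "grip": 0}, {"dp": [0, 0, -0.11], "roll": 0, "grip": 0}, {"dp": [0, 0, -0.122], "roll": 0, "grip": 0}, {"dp": [0, 0, -0.13], "roll": 0, "grip": 0}]'

```text
t: 20.65
eef_pos: [529.0, -25.6, 238.1]
ee_rot: [2.521, 1.871, 0.005]
wrist_force: [-0.2, 0.2, 0.0]
grip_width: 85.4
```

Call:
servo_tool --plan '[{"dp": [0, 0, 0], "roll": 0, "grip": 0}, {"dp": [0, 0, 0], "roll": 0, "grip": 0}, {"dp": [0, 0, 0], "roll": 0, "grip": 0}, {"dp": [0, 0, 0], "roll": 0, "grip": 0}, {"dp": [0, 0, 0], "roll": 0, "grip": 0}, {"dp": [0, 0, 0], "roll": 0, "grip": 0}, {"dp": [0, 0, 0], "roll": 0, "grip": 0}, {"dp": [0, 0, 0], "roll": 0, "grip": 0}, {"dp": [0, 0, 0], "roll": 0, "grip": 0}, {"dp": [0, 0, 0], "roll": 0, "grip": 0}]'

```text
t: 21.48
eef_pos: [528.3, -25.5, 235.3]
ee_rot: [-2.523, -1.872, 0.0]
wrist_force: [-0.2, -0.7, 0.0]
grip_width: 85.4
```

```bash
python3 - <<'E'
from rig import env
from h import *
s=env.read_state();m=env.camera_model("wrist");C=toolT(s)@np.array(m["hand_eye"]);np.save("C11.npy",C)
a=env.read_camera("wrist")[:,:,::-1];b=env.read_camera("scene")[120:340,200:400,::-1]
print(s["t"],s["eef_pos"],s["wrist_force"])
print("stand centre pred z91",proj(m,[528.4,-25.4,91],C),"top",proj(m,[528.4,-25.4,146],C))
cv2.imwrite("pics/w11.png",a)
cv2.imwrite("pics/s11.png",cv2.resize(b,None,fx=2.7,fy=2.7,interpolation=cv2.INTER_CUBIC))
E
```

```text
21.4833 [528.26303787 -25.47298575 235.271223  ] [-0.15566673 -0.70296473  0.00165784]
stand centre pred z91 [317.73724784 217.7056691 ] top [317.51806636 239.9808431 ]
```

View pics/w11.png

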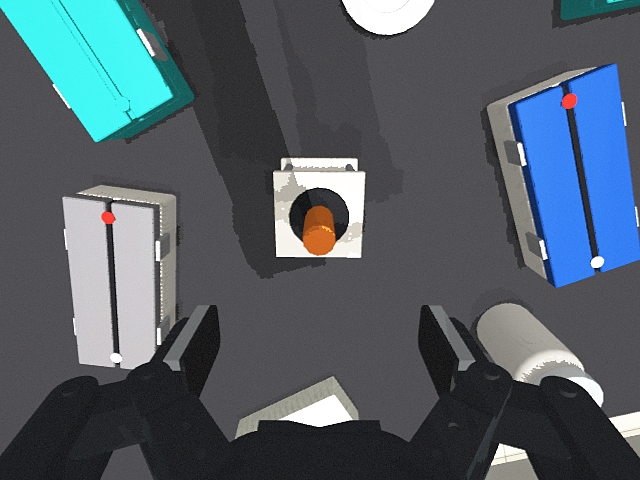

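View pics/s11.png

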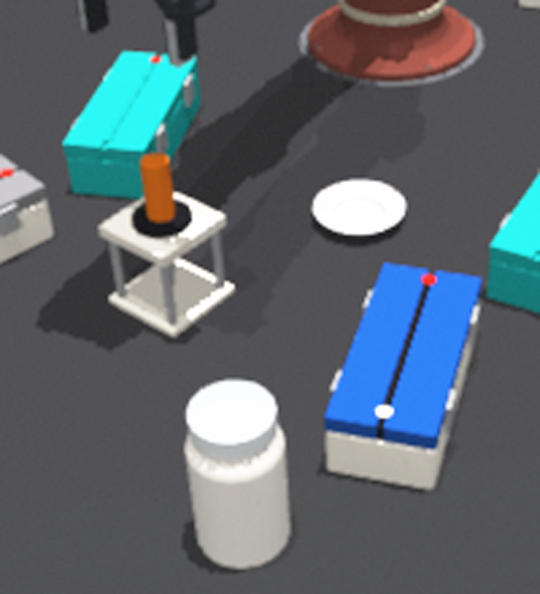

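The probe hangs seated and upright: in the wrist view the collar is at (319,216), centred on the plate, with the handle top at (319,239). The jar's cap is at scene pixel (286,272), the same as at the start. The gripper is open and clear, so I'm handing in.

```bash
python3 - <<'E'
from rig import env
print(env.hand_in())
E
```

```text
the job is handed in; nothing more can be done
None
```

I took the probe from its stand and ran its tip along the blue case's seam from the red dot to the white dot. I then hung it back, let go and handed in at about 21.5 s; no verdict is reported.

- **Sweep:** it went at about 40 mm/s. At the stops between moves the tool was within 1 mm sideways of the measured seam line, assuming the probe hung straight below the gripper. No contact force showed at those stops.
- **Final checks:** the probe is seated and upright at the centre of the stand. The gripper is open and about 130 mm above its release height, the wrist force is near zero, and the jar shows no visible change of position.
- **One disagreement:** the tip height worked out from the grasp was about 13 mm above the lid. The scene camera suggested about 8 mm, partly its own small bias. Both are within the allowed band.

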